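# Chuck a sample tube and crack its tight cap loose

### The job

The blue screw cap of the sample tube standing in the bench tube chuck is stuck. Tighten the chuck on the tube by turning its knurled sleeve clockwise until the three jaws hold the tube firmly upright, then crack the cap loose by turning it about a quarter turn counter-clockwise. Leave the tube clamped in the chuck with the cap still on it, and do not disturb the tube tray, the bottle or the bowl.

Things in the scene. Friction and masses are not known exactly. Their poses are not given: they have to be found in the camera images.
- chuck: Bench tube chuck: a grey base plate 140 x 120 x 14 mm bolted to the bench, on it a round grey pedestal 60 mm in diameter up to 60 mm height, then a short neck 44 mm in diameter, the dark knurled sleeve (66 to 96 mm above the bench) and three steel jaws on top. The chuck's axis is vertical. Origin: on that axis at bench level; z up, x along the longer side of the plate.
- sleeve_grip (a point): Point on the chuck's axis, 81 mm above the bench, half-way up the dark knurled sleeve: a ring 50 mm in diameter and 30 mm high (66 to 96 mm above the bench) with nothing beside it; it can be gripped across its diameter from above in any direction. The jaws rise 3 mm above its top, the tube's cap 24 mm. x and y axes turn with the sleeve (a white dot on the rim lies on its -x side), z up.
- sleeve (a joint): Turn of the sleeve in rad: 0 is fully open, it grows clockwise seen from above, which closes all three jaws together, 2.5 mm each per rad. It starts between 0 and 0.6; the jaws meet the tube at about 1.8, after which it stiffens (about 0.4 rad more gives a firm hold). Turning it takes about 0.15 N m before the jaws touch and two to three times that when tight; it stays where it is left.
- tube: Clear plastic sample tube with red contents and a white label, 16 mm in diameter, 82 mm long (100 mm with its cap), 42 g. It stands loosely on the flat floor of the chuck's well, 20 mm above the bench, up to 3 mm off the axis; the closing jaws centre it. It slips in lightly closed jaws, so the cap turns on it only if they press firmly. Origin: centre of its foot; z up along the tube.
- cap_grip (a point): Centre of the tube's blue ribbed screw cap: 18 mm in diameter (19 mm over the ribs), 18 mm high, from 102 to 120 mm above the bench, its underside 3 mm above the jaws. A white tick on its top lies on its +x side; x and y turn with the cap, z up.
- cap (a joint): Turn of the cap on the tube in rad: 0 is tight (it starts there and stops there), it grows counter-clockwise seen from above, which loosens it. It takes about 0.03 N m to turn all the way and does not rise noticeably.
- jaw_a: First of the three steel jaws, each 8 mm wide, 7.5 mm long and 14 mm high, spaced 120 degrees apart round the chuck's axis, sliding inwards together as the sleeve turns; their inner faces are 12.5 mm from the axis when the sleeve is at 0. They reach from 85 to 99 mm above the bench. Origin: 85 mm up at the chuck's axis when fully open; x points from the axis to the jaw.
- jaw_b: Second jaw, as the first, 120 degrees further round.
- jaw_c: Third jaw, as the first, 240 degrees further round.
- rack: White foam tray, 101 x 182 mm, with blue-capped tubes standing in it, 108 mm high, at least 0.2 m to the right of the chuck's axis. Origin: centre of its underside.
- bottle: White bottle with a blue cap, 60 mm in diameter, 120 mm high, beyond the chuck and to its left. Origin: centre of its underside.
- bowl: Shallow steel bowl, 100 mm in diameter, 35 mm high, to the left of the chuck. Origin: centre of its underside.

How it is judged (in metres and radians):
On the way, in this order (a step that is already met when the one before it is completed fails the run):
1. the three jaws are closed on the tube and press on it (contact force between each of jaw_a, jaw_b, jaw_c and tube above 3 N and angle between tube's own z axis and vertical below 0.07 rad), for 0.2 s.
2. the cap is turned loose on the clamped tube (value of joint cap above 1 rad), for 0.2 s.
At the end, for the whole second after the job is handed in: Each jaw presses on the tube with over 3 N; the tube stands at rest in the chuck, upright within 4 degrees, its foot within 4 mm of the axis and 5 mm of the well floor; the cap is turned over 1.0 rad (57 degrees) loose; tray, bottle and bowl are within 30 mm of where they were (all of step 1 and value of joint cap above 1 rad and horizontal distance between tube and chuck below 0.004 m and z of tube in the frame of chuck between 0.015 and 0.026 m and linear speed of tube below 0.02 m/s and distance of each of rack, bottle, bowl from where it was at the start of the episode below 0.03 m); the robot touches nothing.
It fails at once if the tube tray, the bottle or the bowl is moved more than 30 mm (distance of any of rack, bottle, bowl from where it was at the start of the episode above 0.03 m).
It also fails if it takes over 61 s, if anything falls off the work surface, if the arm or the gripper's body presses on something with over 40 N, if the wrist force passes 120 N, or if a joint passes its speed limit or range.

### The arm

A 6-joint arm with a two-finger parallel gripper is mounted at the origin on the work surface. World frame = base frame: x ahead of the robot, y to its left, z up, the work surface at z = 0. Lengths are in mm, angles in rad, forces in N, time in s.
With the tool pointing down it reaches from about 325 to 775 mm from the base axis. Payload 9.3 kg.
Tool frame: the origin (TCP) lies at the very end of the fingers, on their centre line; the grasp point (between the pads) lies 19 mm behind it (r.hold_point_z is the distance from the TCP to the grasp point, in mm); z points along the fingers, y is the direction in which the jaws open and shut (so a half turn about z gives the same grasp; the last joint's range is limited). The gripper opens to 85 mm and grips with 20 to 120 N. Pads are 22 mm wide; open, the fingers measure 114 mm over their backs; the gripper's body (76 mm by 85 mm) begins 54 mm behind the grasp point. The pads swing forward as they close: fully open they stand 13 mm farther back than shut.
Start: joints at [-1.326, 0.259, 0.021, 1.334, 0, 1.418], TCP at [213.058, -507.053, 231.279] pointing down, gripper open.
Joint ranges: [-3.04, 3.04], [-0.91, 1.82], [-1.04, 1.36], [-1.92, 1.95], [-1.52, 1.45], [-3.14, 3.14]. Speed limits (rad/s): [2.22, 2.22, 2.79, 3.14, 3.14, 3.14].

### API

Orientations are given as a unit quaternion [x, y, z, w].
In Python, from workcell import sense, snapshot, r gives the robot as it stands.
- The arm moves only by the tool carry_out, never from a script. Its argument "commands" is a list of rows, each a list of 5 numbers: the gripper's target within -1 to 1 (fully open at 1, half-way at 0, shut at -1), then the shift along the world's x, y, z normalised to -1 to 1, where 1 is 0.04 m, then the turn about the world's z normalised to -1 to 1, where 1 is 6 degrees. In form: [[gripper, tx, ty, tz, turn], ...]. A call has 1 to 12 rows; each row shifts and turns the commanded pose from where the row before left it; what a row does not reach is not made up. A row lasts 1/10 s, in which the tool goes at most 50 mm and 8.59 degrees, less where a joint would pass 70% of its speed; a pose out of reach is approached as far as the arm can. A call with a number of a shift or a turn outside -1 to 1 is refused whole. A call with a gripper value outside its range is refused whole. The fingers move at their own pace and stop on an object; "squeeze" is the grip in N (left out, the last holds). Time passes only in rows, so rows that do not move let the fingers close. It gives the time, the measured TCP pose, the force and the opening at its end, in the units of the state.
- sense(): the state, without advancing time (a new reading comes with each control period).
- snapshot(name): name is "scene" or "top"; returns a dict with "image" (400x640x3 uint8, red, green, blue), "K" (3x3 intrinsics, pixels), "cam_to_world" (4x4, takes a point from camera to world coordinates). Camera axes: x right, y down, z forward; pixel columns grow to the right and rows downward; lengths in mm; the calibration is good to about 2 mm. A picture is of the moment at which its call begins. There is no depth.
- r.job_done(): hands the job in, once; it reports no verdict.
The state is a dict: "time_s": time; "qpos": joint angles; "qd": joint speeds; "joint_efforts": joint torques, N m; "tcp_pos": TCP position; "eef_rot": TCP orientation; "ft_force": force on the tool from outside, world axes, zero at the start; "wrist_torque": the same for the moment, N m; "grip_width": opening from 0.0 (shut) to 1.0 (fully open).
Only numpy, scipy, OpenCV 4.12 (cv2) and the standard library are available. Lean on these libraries where they do the work, as an engineer would, in place of code of your own. Each camera call takes 0.05 s, during which the arm holds its last target.

## Working session

There is one attempt and no reset: what is moved stays moved. The work goes in short steps, Python scripts to look and compute and a tool call to move; the robot and the scene stay as the last step left them, time stands still between calls to the robot, and variables do not carry over. Pictures are saved under pics/ and viewed, and the job is handed in when it is done.

Besides the shell and the picture viewer there is one more tool, called after ">>>" as a command line: name --pt "numbers of a row" for each row, then --argument value for the rest. carry_out: Moves the arm, as the interface text tells. Its arguments: {"type":"object","properties":{"commands":{"type":"array","items":{"type":"array","items":{"type":"number","minimum":-1,"maximum":1}}},"squeeze":{"type":"number"}},"required":["commands"]}

```bash
mkdir -p pics; ls; python3 - <<'E'
from workcell import sense, snapshot, r
import cv2
s=sense(); print(s)
for n in("scene","top"):
    d=snapshot(n); cv2.imwrite(f"pics/{n}0.png",d["image"][:,:,::-1]); print(n,d["K"],d["cam_to_world"])
print(r.hold_point_z)
E
```

```text
pics
{'time_s': 0.0, 'qpos': array([-1.32558838e+00,  2.59237581e-01,  2.07343542e-02,  1.33371901e+00,
        4.01134034e-05,  1.41820774e+00]), 'qd': array([-0.00034913, -0.00109615, -0.00043037,  0.00113217,  0.00011653,
        0.00065859]), 'joint_efforts': array([-1.14853287e-04, -5.55639589e+01,  3.44529390e+01,  1.37196484e-02,
       -7.91161347e-05,  6.44902329e-06]), 'tcp_pos': array([ 213.00361055, -506.7604602 ,  230.63073474]), 'eef_rot': array([ 9.80284617e-01,  1.97589374e-01, -1.29696911e-05, -7.13118431e-04]), 'ft_force': array([-0.3601427 ,  0.43701659,  0.23165732]), 'wrist_torque': array([ 0.01062124, -0.0124781 , -0.0415723 ]), 'grip_width': 1.0008098396217862}
scene [[369.18878369   0.         312.69263888]
 [  0.         369.18878369 192.67819969]
 [  0.           0.           1.        ]] [[ 8.73735648e-01  2.53836168e-01 -4.14913505e-01  9.54957664e+02]
 [ 4.86035576e-01 -4.88693749e-01  7.24532841e-01 -7.04518855e+02]
 [-1.88529961e-02 -8.34712896e-01 -5.50362558e-01  6.46246733e+02]
 [ 0.00000000e+00  0.00000000e+00  0.00000000e+00  1.00000000e+00]]
top [[412.32144926   0.         316.20371182]
 [  0.         412.32144926 199.87910714]
 [  0.           0.           1.        ]] [[-1.94957434e-02 -9.91391996e-01  1.29467469e-01  4.09921573e+02]
 [-9.99707936e-01  2.11793041e-02  1.16395506e-02 -7.73556709e+00]
 [-1.42813882e-02 -1.29202735e-01 -9.91515353e-01  1.13530917e+03]
 [ 0.00000000e+00  0.00000000e+00  0.00000000e+00  1.00000000e+00]]
18.700000000000003
```

View pics/scene0.png

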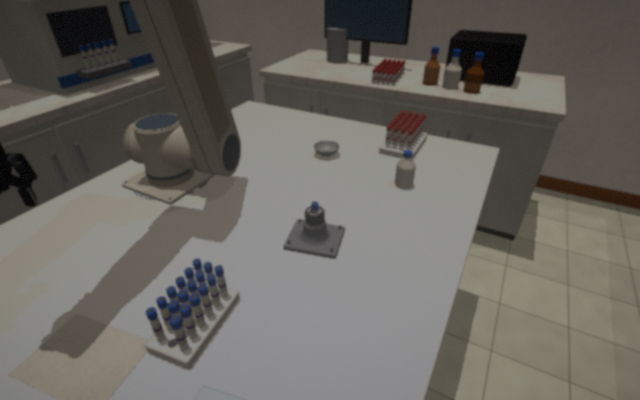

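View pics/top0.png

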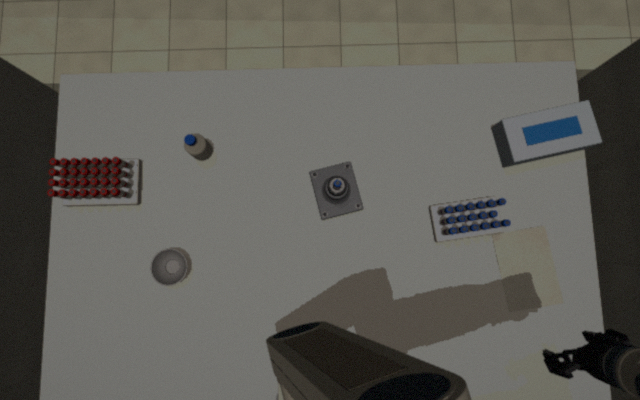

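The scene view shows the chuck at about (315,230) and the blue-capped tray at (195,310). In the top view the chuck plate is at about (336,190), the cap at (337,184), the tray at (470,220), the bottle at (195,145) and the bowl at (171,266). I'll zoom in on the chuck.

```bash
python3 - <<'E'
import cv2,numpy as np
a=cv2.imread("pics/top0.png")[150:230,300:380]; b=cv2.imread("pics/scene0.png")[190:265,275:355]
a=cv2.convertScaleAbs(a,alpha=1.6);b=cv2.convertScaleAbs(b,alpha=1.6)
a=cv2.resize(a,(400,400),interpolation=cv2.INTER_CUBIC);b=cv2.resize(b,(400,400*75//80),interpolation=cv2.INTER_CUBIC)
b=cv2.copyMakeBorder(b,0,400-b.shape[0],0,0,0)
cv2.imwrite("pics/z0.png",np.hstack([a,b]))
E
cat > h.py <<'E'
import numpy as np
def ray_at_z(d,u,v,z):
    K,T=d["K"],d["cam_to_world"]
    w=T[:3,:3]@np.linalg.solve(K,[u,v,1.]); o=T[:3,3]
    return o+w*(z-o[2])/w[2]
def proj(d,p):
    T=np.linalg.inv(d["cam_to_world"]); c=T[:3,:3]@np.asarray(p,float)+T[:3,3]; q=d["K"]@c
    return q[:2]/q[2]
E
```

```text
(no output)
```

View pics/z0.png

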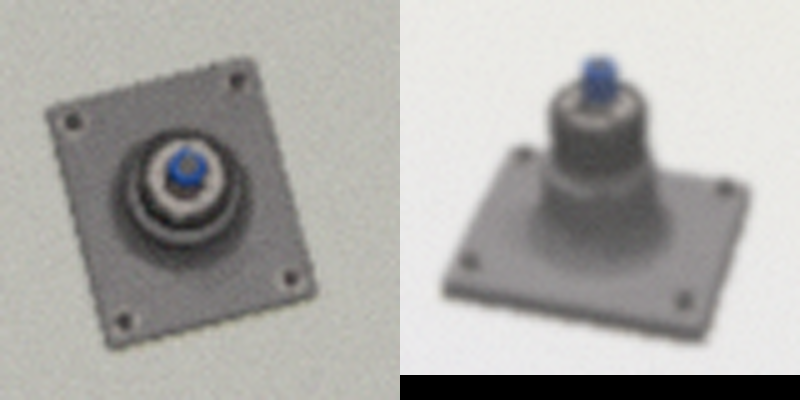

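```bash
python3 - <<'E'
from workcell import snapshot
from h import *
t=snapshot("top"); s=snapshot("scene")
f=lambda x,y,ox,oy:((x+.5)/5-.5+ox,(y+.5)/5-.5+oy)
def pts(d,L,ox,oy,z):
    P=np.array([ray_at_z(d,*f(x,y,ox,oy),z) for x,y in L]); return P
B=pts(t,[(73,121),(238,80),(291,278),(124,320)],300,150,14)
C=pts(t,[(47,105),(250,58),(315,295),(112,347)],300,150,14)
D=pts(s,[(123,154),(325,188),(284,300),(68,260)],275,190,14)
for P in(B,C,D):
    print(P.mean(0).round(1),np.linalg.norm(P-np.roll(P,-1,0),axis=1).round(1),[round(float(np.degrees(np.arctan2(*(P[(i+1)%4]-P[i])[[1,0]]))),1) for i in range(4)])
print("cap top",pts(t,[(187,163)],300,150,120),"scene",pts(s,[(200,64)],275,190,120))
print("jaw/sleeve ring",pts(t,[(187,187)],300,150,97))
for n,u,v,z in(("rack",470,220,30),("bottle",190,140,120),("bowl",171,266,30)): print(n,ray_at_z(t,u,v,z).round())
E
```

```text
[584.2 -49.2  14. ] [ 94.2 113.9  94.2 114. ] [-77.1, -167.0, 103.0, 13.1]
[583.5 -48.9  14. ] [115.6 136.6 114.5 139.1] [-78.0, -166.7, 103.2, 13.8]
[580.1 -45.3  14. ] [115.7  92.9 115.5  92.8] [12.6, -77.2, -167.5, 102.9]
cap top [[585.87227226 -48.57746834 120.        ]] scene [[583.8206057  -47.97472691 120.        ]]
jaw/sleeve ring [[577.45782449 -49.18003683  97.        ]]
rack [ 491. -405.   30.]
bottle [703. 322. 120.]
bowl [385. 395.  30.]
```

>>> carry_out --pt "1 0.6 0.75 0 1" --pt "1 0.6 0.75 0 1" --pt "1 0.6 0.75 0 1" --pt "1 0.6 0.75 0 1" --pt "1 0.6 0.75 0 1" --pt "1 0.6 0.75 0 1" --pt "1 0.6 0.75 0 1" --pt "1 0.6 0.75 0 1" --pt "1 0.6 0.75 0 1" --pt "1 0.6 0.75 0 1" --pt "1 0.6 0.75 0 1" --pt "1 0.6 0.75 0 1" --squeeze 60

```text
time_s: 1.4
tcp_pos: [501.8, -145.6, 231.3]
eef_rot: [0.675, 0.738, -0.0, 0.0]
ft_force: [0.6, -1.4, -0.5]
grip_width: 0.999
```

>>> carry_out --pt "1 0.5 0.62 0 1" --pt "1 0.5 0.62 0 1" --pt "1 0.5 0.62 0 1" --pt "1 0.5 0.62 0 1" --pt "1 0 0 -0.3 1" --pt "1 0 0 -0.3 1" --pt "1 0 0 -0.3 1" --pt "1 0 0 -0.3 1" --pt "1 0 0 -0.2 1" --pt "1 0 0 0 1" --pt "1 0 0 0 0"

```text
time_s: 2.5
tcp_pos: [580.9, -47.8, 174.8]
eef_rot: [0.217, 0.976, 0.0, -0.0]
ft_force: [-0.6, -1.3, 0.2]
grip_width: 0.998
```

```bash
cat > look.py <<'E'
import sys,cv2,numpy as np
from workcell import sense,snapshot
from scipy.spatial.transform import Rotation as R
n=sys.argv[1]
s=sense(); y=R.from_quat(s["eef_rot"]).as_matrix()[:,1]
print(s["time_s"],s["tcp_pos"].round(1),"q6",s["qpos"][5].round(2),"yaxis",y.round(3),"F",s["ft_force"].round(1),"M",s["wrist_torque"].round(3),"w",round(s["grip_width"],3))
if len(sys.argv)>2:
    a=snapshot("top")["image"][130:250,260:420,::-1]; b=snapshot("scene")["image"][150:270,240:400,::-1]
    o=np.hstack([cv2.resize(cv2.convertScaleAbs(i,alpha=1.6),(400,300),interpolation=cv2.INTER_CUBIC) for i in(a,b)])
    cv2.imwrite(f"pics/{n}.png",o)
E
python3 look.py l1 1
```

```text
2.5 [580.9 -47.8 174.8] q6 0.21 yaxis [ 0.425  0.905 -0.   ] F [-0.6 -1.3  0.2] M [ 0.034  0.058 -0.011] w 0.998
```

View pics/l1.png

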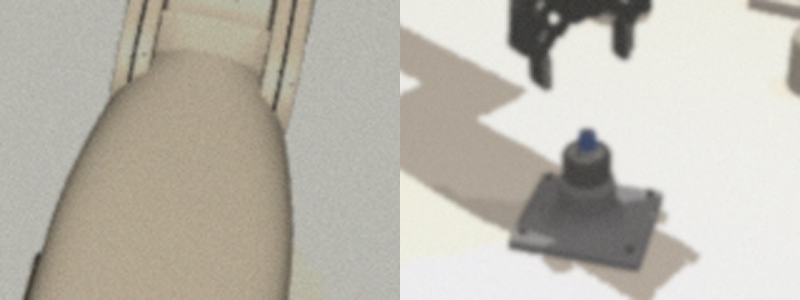

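The scene view shows the open fingers at (540,75) and (622,45), above and straddling the cap at (588,140). The top view is blocked by the arm. I'll descend over the sleeve.

>>> carry_out --pt "1 0 0 -0.5 0" --pt "1 0 0 -0.5 0" --pt "1 0 0 -0.5 0" --pt "1 0 0 -0.5 0" --pt "1 0 0 -0.5 0" --pt "1 0 0 -0.22 0" --pt "1 0 0 0 0"

```text
time_s: 3.3
tcp_pos: [580.5, -47.7, 65.6]
eef_rot: [0.219, 0.976, -0.0, -0.001]
ft_force: [-0.2, 0.7, -0.7]
grip_width: 1.002
```

```bash
python3 look.py l2 1
```

```text
3.3 [580.5 -47.7  65.6] q6 0.22 yaxis [ 0.427  0.904 -0.   ] F [-0.2  0.7 -0.7] M [0.001 0.02  0.011] w 1.002
```

View pics/l2.png

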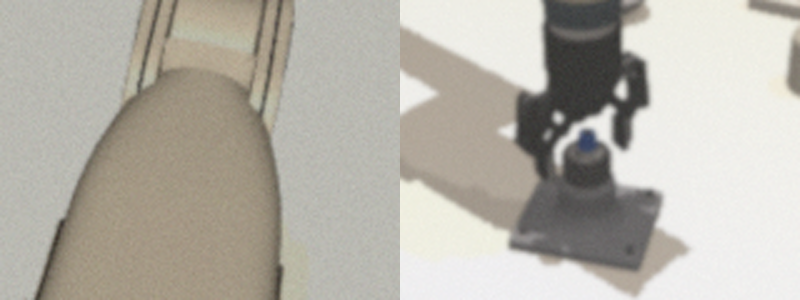

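The fingers, with tips at about (545,175) and (623,145), stand either side of the sleeve at (588,165). I'll close with a light squeeze to feel for the centre.

>>> carry_out --pt "-1 0 0 0 0" --pt "-1 0 0 0 0" --pt "-1 0 0 0 0" --pt "-1 0 0 0 0" --pt "-1 0 0 0 0" --pt "-1 0 0 0 0" --squeeze 25

```text
time_s: 4.0
tcp_pos: [581.3, -48.2, 67.4]
eef_rot: [0.218, 0.976, -0.0, 0.001]
ft_force: [-1.9, -2.2, 6.0]
grip_width: 0.577
```

```bash
python3 look.py l3 1
```

```text
4.0 [581.3 -48.2  67.4] q6 0.21 yaxis [ 0.426  0.905 -0.   ] F [-1.9 -2.2  6. ] M [-0.294  0.425  0.089] w 0.577
```

View pics/l3.png

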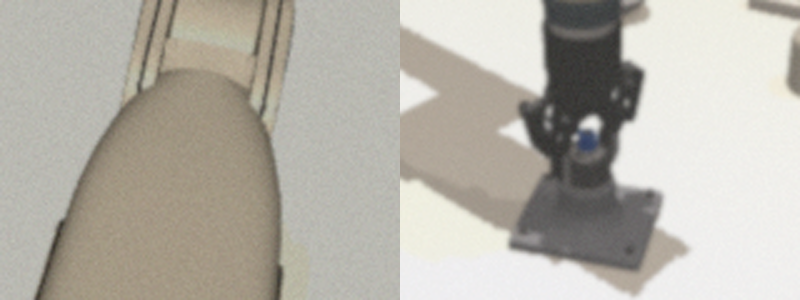

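>>> carry_out --pt "-1 0 0 0 0" --pt "-1 0 0 0 0" --pt "-1 0 0 0 -0.5" --pt "-1 0 0 0 -0.7" --pt "-1 0 0 0 -0.7" --pt "-1 0 0 0 -0.7" --pt "-1 0 0 0 -0.7" --pt "-1 0 0 0 -0.7" --squeeze 80

```text
time_s: 4.9
tcp_pos: [582.0, -47.3, 67.8]
eef_rot: [0.417, 0.909, 0.001, 0.001]
ft_force: [1.4, 4.9, 6.4]
grip_width: 0.565
```

```bash
python3 look.py l4
```

```text
4.9 [582.  -47.3  67.8] q6 0.64 yaxis [0.759 0.652 0.002] F [1.4 4.9 6.4] M [ 0.572 -0.035  0.168] w 0.565
```

The moment of 0.17 N m matches the free turning torque, so the sleeve is turning. I'll continue.

>>> carry_out --pt "-1 0 0 0 -0.8" --pt "-1 0 0 0 -0.8" --pt "-1 0 0 0 -0.8" --pt "-1 0 0 0 -0.8" --pt "-1 0 0 0 -0.8" --pt "-1 0 0 0 -0.8" --pt "-1 0 0 0 -0.8" --pt "-1 0 0 0 -0.8" --pt "-1 0 0 0 -0.8" --pt "-1 0 0 0 -0.8"

```text
time_s: 5.9
tcp_pos: [584.0, -46.6, 67.8]
eef_rot: [0.751, 0.661, 0.003, 0.001]
ft_force: [12.2, 7.5, 0.6]
grip_width: 0.565
```

```bash
python3 look.py l5 1
```

```text
5.9 [584.  -46.6  67.8] q6 1.47 yaxis [ 0.992 -0.127  0.006] F [12.2  7.5  0.6] M [ 1.482 -1.633  0.18 ] w 0.565
```

View pics/l5.png

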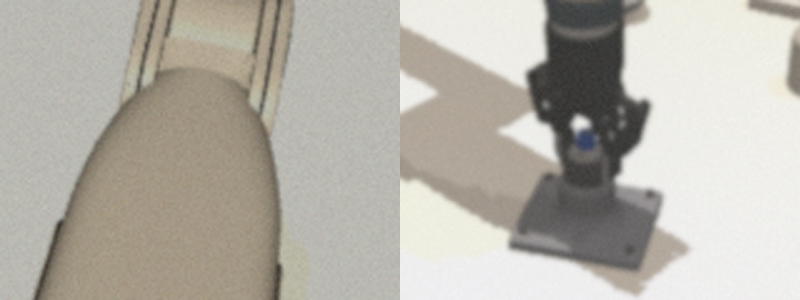

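The fingers are still on the sleeve. The ring is pulling the tool towards +x (12 N), so the true axis is about 3–4 mm further in +x. I'll correct for that while turning.

>>> carry_out --pt "-1 0.1 0.02 0 -0.5" --pt "-1 0 0.02 0 -0.7" --pt "-1 0 0 0 -0.7"

```text
time_s: 6.3
tcp_pos: [584.7, -46.7, 67.7]
eef_rot: [0.813, 0.582, -0.0, 0.001]
ft_force: [-3.7, -3.4, 10.3]
grip_width: 0.564
```

```bash
python3 look.py l6
```

```text
6.3 [584.7 -46.7  67.7] q6 1.68 yaxis [ 0.947 -0.322  0.001] F [-3.7 -3.4 10.3] M [-0.488  1.234  0.209] w 0.564
```

>>> carry_out --pt "-1 0 0 0 -0.7" --pt "-1 0 0 0 -0.7" --pt "-1 0 0 0 -0.7"

```text
time_s: 6.6
tcp_pos: [585.3, -46.9, 67.7]
eef_rot: [0.872, 0.489, 0.0, 0.001]
ft_force: [-2.5, -4.2, 9.1]
grip_width: 0.57
```

```bash
python3 look.py l7
```

```text
6.6 [585.3 -46.9  67.7] q6 1.9 yaxis [ 0.854 -0.521  0.002] F [-2.5 -4.2  9.1] M [-0.591  0.87   0.35 ] w 0.57
```

>>> carry_out --pt "-1 0 0 0 -0.7" --pt "-1 0 0 0 -0.7"

```text
time_s: 6.8
tcp_pos: [585.6, -47.1, 67.8]
eef_rot: [0.906, 0.424, 0.0, 0.001]
ft_force: [-0.8, -4.3, 7.8]
grip_width: 0.567
```

```bash
python3 look.py l8
```

```text
6.8 [585.6 -47.1  67.8] q6 2.04 yaxis [ 0.768 -0.64   0.003] F [-0.8 -4.3  7.8] M [-0.767  0.604  0.43 ] w 0.567
```

>>> carry_out --pt "-1 0 0 0 -0.6" --pt "-1 0 0 0 -0.6" --pt "-1 0 0 0 0"

```text
time_s: 7.1
tcp_pos: [585.9, -47.4, 67.8]
eef_rot: [0.93, 0.367, 0.001, 0.001]
ft_force: [-1.0, -4.0, 7.1]
grip_width: 0.567
```

```bash
python3 look.py l9
```

```text
7.1 [585.9 -47.4  67.8] q6 2.17 yaxis [ 0.682 -0.731  0.003] F [-1.  -4.   7.1] M [-0.793  0.48   0.193] w 0.567
```

>>> carry_out --pt "-1 0 0 0 -0.6" --pt "-1 0 0 0 -0.6"

```text
time_s: 7.3
tcp_pos: [586.1, -47.6, 67.8]
eef_rot: [0.951, 0.308, 0.001, 0.002]
ft_force: [0.8, -8.2, 6.1]
grip_width: 0.572
```

```bash
python3 look.py l10
```

```text
7.3 [586.1 -47.6  67.8] q6 2.29 yaxis [ 0.585 -0.811  0.004] F [ 0.8 -8.2  6.1] M [-1.081  0.178  0.622] w 0.572
```

Moving torque is 0.62 N m, well past the tight mark, so the jaws are firm. Centring over four grip directions gives an axis at about (583.6, -49.3), which agrees with the top camera. Next I'll open and rise to the cap.

>>> carry_out --pt "-1 0 0 0 0" --pt "1 0 0 0 0" --pt "1 0 0 0 0" --pt "1 0 0 0 0" --pt "1 0 0 0 0" --pt "1 0 0 0 0" --pt "1 -0.04 -0.08 0.47 0" --pt "1 0 0 0.48 0" --pt "1 0 0 0 0" --pt "1 0 0 0 0"

```text
time_s: 8.3
tcp_pos: [583.5, -49.4, 104.4]
eef_rot: [0.951, 0.309, 0.0, 0.0]
ft_force: [0.1, -0.0, 0.1]
grip_width: 1.001
```

```bash
python3 look.py l11 1
```

```text
8.3 [583.5 -49.4 104.4] q6 2.29 yaxis [ 0.588 -0.809  0.   ] F [ 0.1 -0.   0.1] M [-0.013 -0.009 -0.006] w 1.001
```

View pics/l11.png

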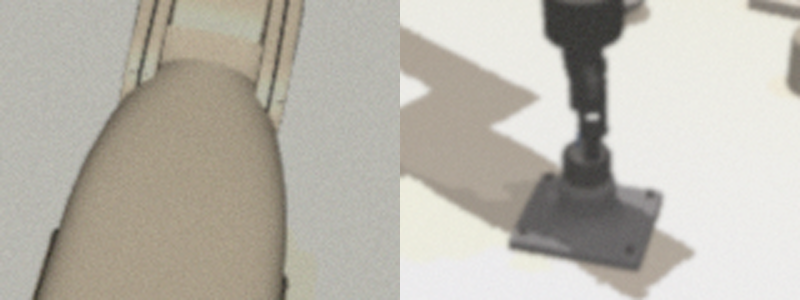

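The gripper is above the sleeve with its fingers in line with the camera view, in front of and behind the cap at about (592,130). I'll close on the cap lightly.

>>> carry_out --pt "-1 0 0 0 0" --pt "-1 0 0 0 0" --pt "-1 0 0 0 0" --pt "-1 0 0 0 0" --pt "-1 0 0 0 0" --pt "-1 0 0 0 0" --pt "-1 0 0 0 0" --pt "-1 0 0 0 0" --pt "-1 0 0 0 0" --squeeze 25

```text
time_s: 9.3
tcp_pos: [583.4, -49.4, 104.5]
eef_rot: [0.951, 0.309, -0.0, -0.0]
ft_force: [-0.2, 1.4, 1.2]
grip_width: 0.197
```

```bash
python3 look.py l12 1
```

```text
9.3 [583.4 -49.4 104.5] q6 2.29 yaxis [ 0.588 -0.809 -0.   ] F [-0.2  1.4  1.2] M [0.188 0.176 0.022] w 0.197
```

View pics/l12.png

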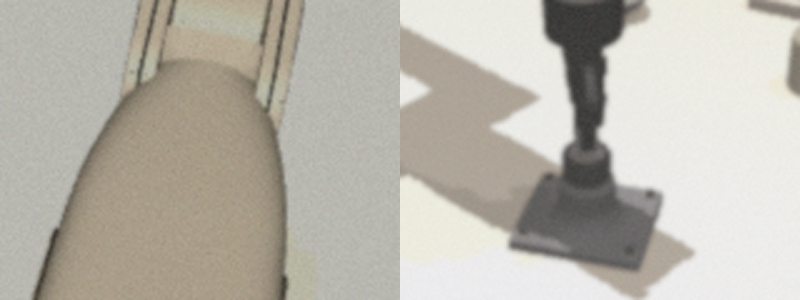

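Opening of 0.197 (about 17 mm) fits the cap, and side force is small. Turning counter-clockwise.

>>> carry_out --pt "-1 0 0 0 0" --pt "-1 0 0 0 0.5" --pt "-1 0 0 0 0.7" --pt "-1 0 0 0 0.7" --pt "-1 0 0 0 0.7" --pt "-1 0 0 0 0.7" --squeeze 35

```text
time_s: 10.0
tcp_pos: [583.5, -49.4, 104.5]
eef_rot: [0.883, 0.469, 0.0, 0.0]
ft_force: [-1.6, 0.8, 1.4]
grip_width: 0.186
```

```bash
python3 look.py l13
```

```text
10.0 [583.5 -49.4 104.5] q6 1.94 yaxis [ 0.829 -0.56   0.   ] F [-1.6  0.8  1.4] M [ 0.17   0.147 -0.035] w 0.186
```

>>> carry_out --pt "-1 0 0 0 1" --pt "-1 0 0 0 1" --pt "-1 0 0 0 1" --pt "-1 0 0 0 1" --pt "-1 0 0 0 1" --pt "-1 0 0 0 1" --pt "-1 0 0 0 1" --pt "-1 0 0 0 1" --pt "-1 0 0 0 1" --pt "-1 0 0 0 1" --pt "-1 0 0 0 1" --pt "-1 0 0 0 1"

```text
time_s: 11.2
tcp_pos: [583.6, -49.5, 104.5]
eef_rot: [0.438, 0.899, 0.0, 0.0]
ft_force: [0.6, 1.2, 0.5]
grip_width: 0.19
```

```bash
python3 look.py l14
```

```text
11.2 [583.6 -49.5 104.5] q6 0.68 yaxis [0.788 0.616 0.   ] F [0.6 1.2 0.5] M [ 0.147 -0.039 -0.033] w 0.19
```

>>> carry_out --pt "-1 0 0 0 0.5" --pt "-1 0 0 0 0" --pt "-1 0 0 0 0" --pt "-1 0 0 0 0"

```text
time_s: 11.6
tcp_pos: [583.6, -49.5, 104.5]
eef_rot: [0.417, 0.909, 0.0, 0.0]
ft_force: [0.8, 1.1, 0.8]
grip_width: 0.191
```

```bash
python3 look.py l15
```

```text
11.6 [583.6 -49.5 104.5] q6 0.63 yaxis [0.758 0.652 0.   ] F [0.8 1.1 0.8] M [ 0.111 -0.116  0.029] w 0.191
```

The cap took a steady 0.033 N m through 1.66 rad. Now I'll release, rise and clear the view to verify.

>>> carry_out --pt "1 0 0 0 0" --pt "1 0 0 0 0" --pt "1 0 0 0 0" --pt "1 0 0 0 0" --pt "1 0 0 0 0" --pt "1 0 0 0.5 0" --pt "1 0 0 0.8 0" --pt "1 0 0 0.8 0" --pt "1 0 0 0.8 0" --pt "1 -0.3 -0.3 0.3 0" --pt "1 -0.6 -0.6 0 0" --pt "1 -0.6 -0.75 0 0"

```text
time_s: 12.8
tcp_pos: [522.4, -115.7, 232.3]
eef_rot: [0.416, 0.91, -0.0, 0.0]
ft_force: [0.0, -0.6, -0.5]
grip_width: 0.999
```

>>> carry_out --pt "1 -0.6 -0.75 0 0" --pt "1 -0.6 -0.75 0 0" --pt "1 -0.6 -0.75 0 0" --pt "1 -0.6 -0.75 0 0" --pt "1 -0.6 -0.75 0 0" --pt "1 -0.6 -0.75 0 0" --pt "1 -0.6 -0.75 0 0" --pt "1 -0.5 -0.5 0 0" --pt "1 0 0 0 0" --pt "1 0 0 0 0"

```text
time_s: 13.8
tcp_pos: [334.5, -345.6, 232.0]
eef_rot: [0.417, 0.909, 0.0, -0.0]
ft_force: [-0.5, -0.3, -0.4]
grip_width: 1.003
```

```bash
python3 look.py l16; python3 - <<'E'
import cv2,numpy as np
from workcell import snapshot
t=snapshot("top")["image"][:,:,::-1]; s=snapshot("scene")["image"][:,:,::-1]
cv2.imwrite("pics/top1.png",t); cv2.imwrite("pics/scene1.png",s)
R=lambda i:cv2.resize(cv2.convertScaleAbs(i,alpha=1.7),(400,300),interpolation=cv2.INTER_CUBIC)
t0=cv2.imread("pics/top0.png");s0=cv2.imread("pics/scene0.png")
c=lambda i:R(i[168:204,312:360]); e=lambda i:R(i[195:231,292:340])
cv2.imwrite("pics/cmp.png",np.vstack([np.hstack([c(t0),c(t)]),np.hstack([e(s0),e(s)])]))
E
```

```text
13.8 [ 334.5 -345.6  232. ] q6 -0.12 yaxis [0.758 0.652 0.   ] F [-0.5 -0.3 -0.4] M [ 0.016 -0.009  0.03 ] w 1.003
```

View pics/cmp.png

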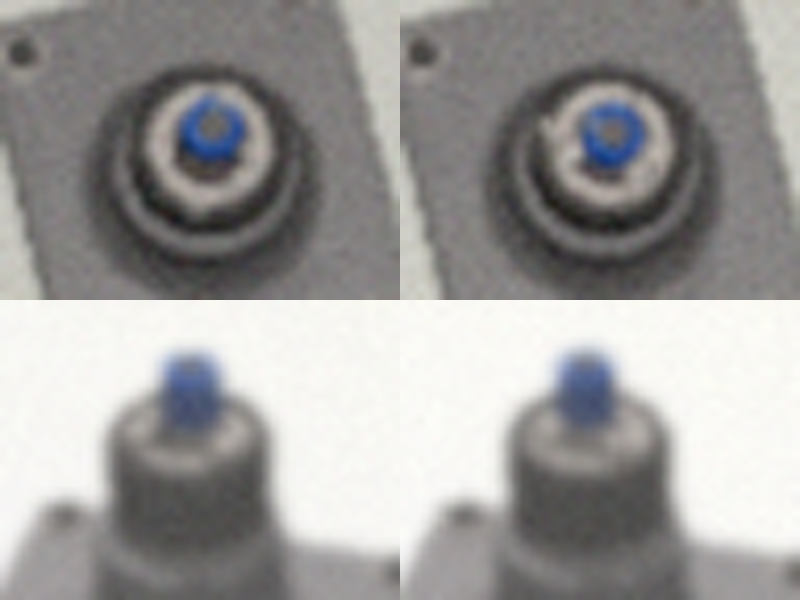

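View pics/top1.png

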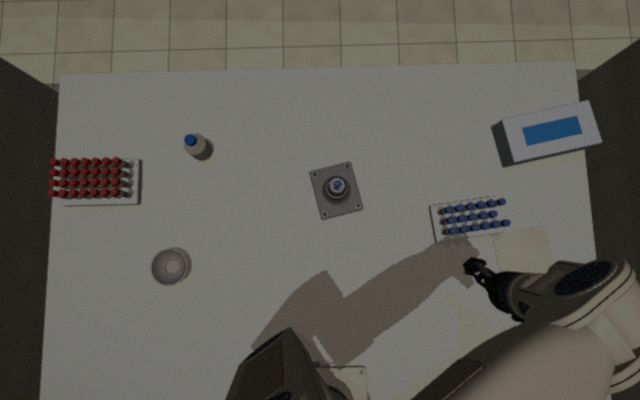

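In the close-ups the sleeve's white dot moved from the bottom (200,212) to the upper left (550,125), about 2 rad clockwise. The cap now sits centred, and the tray, bottle and bowl are unchanged. I'll check the cap's tick with averaged frames.

```bash
python3 - <<'E'
import cv2,numpy as np
from workcell import snapshot,sense
T=[snapshot("top")["image"].astype(float) for _ in range(16)]
t=np.mean(T,0)[:,:,::-1]; t0=cv2.imread("pics/top0.png").astype(float)
R=lambda i:cv2.resize(np.clip(i[174:194,326:346]*2.0,0,255).astype(np.uint8),(400,400),interpolation=cv2.INTER_CUBIC)
cv2.imwrite("pics/cap.png",np.hstack([R(t0),R(t)]))
print(np.round(t0[178:190,331:343,2]).astype(int)); print(np.round(t[178:190,331:343,2]).astype(int))
for n,(a,b,c,d) in dict(rack=(190,245,425,520),bottle=(125,165,175,220),bowl=(240,290,145,195)).items(): print(n,np.abs(t-t0)[a:b,c:d].mean().round(2))
print(sense()["time_s"])
E
```

```text
[[ 41  41  54  71  88  84  78  83  87  77  49  43]
 [ 44  62  87  96  98  75  71  88  99  93  80  47]
 [ 65  96 103  96  72  48  55  70  78  89  95  76]
 [ 86 100  93  63  42  41  59  53  51  62  89  96]
 [101  99  69  43  36  56  59  63  47  42  73 101]
 [103  88  54  28  40  55  61  57  47  25  59  95]
 [100  84  47  21  40  49  56  46  32  31  59  91]
 [102  86  39  14  21  29  30  30  26  45  80  96]
 [104  90  42  33  26  22  20  20  20  49  81 101]
 [103  83  49  46  45  31  32  38  33  49  80  93]
 [ 90  94  72  50  45  45  47  44  54  81  94  96]
 [ 78 100  95  82  57  49  51  58  72  93 102  93]]
[[ 38  42  57  76  91  91  88  85  68  48  45  44]
 [ 45  67  93 103 108 104  98 100  90  79  76  51]
 [ 67  95 107 102  85  72  66  73  75  88 100  81]
 [ 86 103  93  72  52  39  40  39  44  72  99 101]
 [101 100  73  61  63  51  56  48  35  46  81 105]
 [105  93  61  48  58  62  63  58  42  38  66  95]
 [ 94  91  72  33  42  57  63  57  41  37  63  93]
 [ 89 101  87  37  32  42  46  45  32  43  75 102]
 [ 96 109  94  46  23  22  29  30  32  58  89 108]
 [ 98  93  76  45  29  20  22  34  62  86  94  97]
 [ 91  94  75  51  45  43  40  54  85 101  96  84]
 [ 79 104 100  84  62  55  50  61  85  97  91  86]]
rack 4.72
bottle 2.55
bowl 2.43
14.7
```

View pics/cap.png

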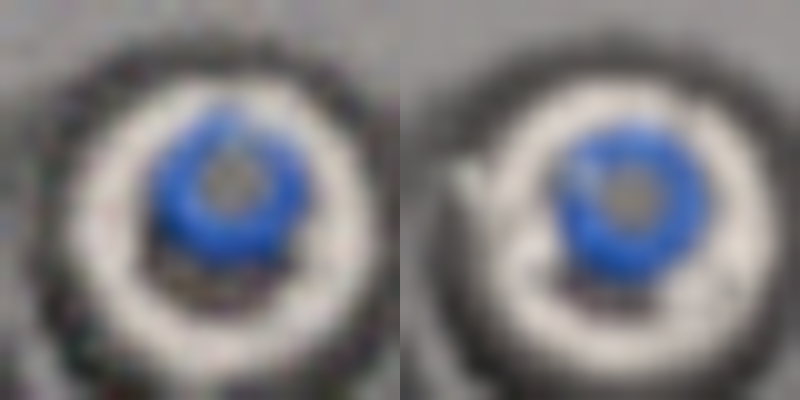

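```bash
python3 - <<'E'
import cv2,numpy as np
from workcell import snapshot
t=np.mean([snapshot("top")["image"].astype(float) for _ in range(6)],0)[:,:,::-1]; t0=cv2.imread("pics/top0.png").astype(float)
for n,i in(("before",t0),("after",t)):
    w=np.clip(i[...,0]-i[...,2]-15,0,None)  # blueness
    m=np.zeros_like(w); m[174:194,327:347]=w[174:194,327:347]
    m8=(m>15).astype(np.uint8); c,_=max([(cc,cv2.contourArea(cc)) for cc in cv2.findContours(m8,0,2)[0]],key=lambda q:q[1])
    (cx,cy),r=cv2.minEnclosingCircle(c); print(n,cx,cy,r)
    # ring profile around candidate centres
    for dy in(-1,-0.5,0):
        a=np.radians(np.arange(0,360,15)); P=0
        for rr in(2,2.5,3):
            P=P+cv2.remap((i[...,2]-0.3*i[...,0]).astype(np.float32),(cx+rr*np.sin(a)).astype(np.float32)[None],(cy+dy-rr*np.cos(a)).astype(np.float32)[None],cv2.INTER_LINEAR)[0]/3
        print(dy,P.round().astype(int))
E
```

```text
before 336.9444580078125 183.27777099609375 3.411226511001587
-1 [34 42 44 39 30 25 19 15 15 14 14 13 14 13 13 13 11  8 13 19 24 30 29 30]
-0.5 [32 37 37 31 27 21 15 13 11  8  7  5  5  5  6  7  9  7 10 13 19 22 24 25]
0 [34 36 35 30 25 18 12 10  9  4  2  2  2  2  3  3  4  6  7 11 15 19 23 26]
after 337.0517272949219 183.7413787841797 3.424236536026001
-1 [32 33 27 22 22 17 16 15 17 17 20 21 20 17 16 15 17 24 31 35 33 28 30 33]
-0.5 [22 22 19 18 18 17 15 15 15 14 14 12 10  8  8  9 12 16 25 33 35 28 22 23]
0 [21 20 19 18 18 16 15 14 13 12 12  8  4  2  3  4  8 12 18 28 34 32 24 21]
```

The tick moved from about +20° to about -70°, roughly 90° counter-clockwise and consistent with the 1.66 rad of tool turn. Handing in.

```bash
python3 -c "
from workcell import r,sense
print(r.job_done()); print(sense()['time_s'])"
```

```text
the job is handed in; nothing more can be done
None
the job is handed in; nothing more can be done
```

The chuck is tightened on the tube, the cap is cracked loose by about a quarter turn, and the job is handed in. No verdict was reported.

- **Chuck:** I turned the sleeve about 2.1 rad clockwise. The turning moment rose from 0.17 to 0.62 N m, which is well past the tight mark. The jaw forces on the tube can't be measured directly, so "firm" rests on that moment and on the tube being centred in the last top view.
- **Cap:** I turned the tool 1.66 rad counter-clockwise, at a steady moment of about 0.03 N m. My first rough reading of the cap's tick by eye gave about 70°. A measured profile around the cap gave about 90°, which agrees with the tool turn; the camera is coarse there, so it could be off by about 15°.
- **Position:** The two cameras disagreed on the chuck's position by about 5 mm. Feeling the sleeve with the fingers settled the axis at about (583.6, -49.3), which matched the top camera.
- **Surroundings:** The tray, bottle and bowl showed no visible movement in the final top view. I handed in at about 15 s of the 61 s allowed, with the open gripper clear of everything.

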